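Load the sample cell and preload it in the bench screw press

TASK

Seat the steel cell upright in the round nest of the press carriage, then push the carriage fully home under the press. Wind the crank clockwise until you feel the foot meet the cell's plunger, then add a quarter of a turn more, never over-pressing the cell, and let go, leaving it clamped. Leave the other things on the bench where they are.

Things in the scene. Friction and masses are not known exactly. Their poses are not given: they have to be found in the camera images.
- cell: plain steel upright cylinder 48 mm in diameter and 36 mm high, 0.48 kg, with a thinner 28 mm steel plunger standing out of its top; origin at the centre of its underside, z up its axis. The plunger stands out by 4 to 18 mm, differently from cell to cell (not measured), and does not sink under the press. Grip it by the 48 mm body.
- press: the bench screw press, fixed: grey base 160 x 110 x 18 mm, two 22 mm steel columns 116 mm apart along its x, grey crosshead 156 x 46 mm with its top 152 mm above the bench; origin on the bench under the screw axis. A 70 mm wide slideway runs out from it along its own +y to 220 mm from the axis.
- crank_axis (a point): point on the vertical screw axis at the middle height of the crank's sleeve, 198 mm above the bench
- crank_grip (a point): middle of the crank's upright black sleeve: 20 mm in diameter, 48 mm high (174 to 222 mm above the bench), turning freely on its own pin, 55 mm from the screw axis. The crank stays at this height as it turns; hub and crank arm under the sleeve reach 179 mm above the bench.
- crank (a joint): angle of the crank in rad, growing clockwise seen from above, which drives the ram down 20 mm a turn. At 0 the sleeve lies along -y of the press from the axis. Dry friction is about 0.36 N m (about 6.5 N at the sleeve) while free, and it stays where it is left, also under the right load. After contact the turning force at the sleeve rises steadily, by about 4.7 N in a quarter turn (3 N per rad).
- ram: the screw's ram, sliding down as the crank turns; origin on the press axis, at bench height when the crank is at 0. It carries the foot on stiff spring washers (about 17 N per mm), so that a quarter turn after contact loads the cell with about 80 N; the cell is damaged at 130 N.
- foot_face (a point): centre of the underside of the 40 mm round unloaded foot on the ram; 94 mm above the bench when the crank is at 0
- carriage (a joint): how far the carriage is pulled out along the press's +y, in m: 0 is fully home (hard stop, nest under the foot), at most 0.145. About 2.5 N of sliding friction.
- nest (a point): centre of the nest's floor, 30 mm above the bench: a round seat about 53 mm wide (48 mm cell) inside a ring 7 mm high and 63 mm over its outside, on the aluminium carriage
- push_plate (a point): middle of the top edge of the carriage's upright end plate: 52 mm wide, 8 mm thick along the carriage's travel, 45 mm high, its top 74 mm above the bench, 125 mm outward of the nest; push its outer face to drive the carriage home
- beaker: bystander: small clear plastic beaker 50 mm wide, 58 mm high; origin under its centre
- dropper: bystander: small brown bottle with black cap, 53 mm wide, 98 mm high; origin under its centre
- petri_dish: bystander: petri dish 61 mm wide, 14 mm high; origin under its centre

How it is judged:
On the way, in this order (a step that is already met when the one before it is completed fails the run):
1. the cell is seated upright in the nest (horizontal distance between cell and nest below 0.005 m and z of cell in the frame of nest below 0.003 m and angle between cell's own z axis and vertical below 0.08 rad), for 0.2 s.
2. the carriage is fully home with the cell in its nest (value of joint carriage below 0.004 m and horizontal distance between cell and nest below 0.005 m), for 0.2 s.
3. the foot loads the cell by a quarter turn after contact (contact force between ram and cell between 55 and 105 N), for 0.3 s.
At the end, for the whole second after the job is handed in: The carriage is within 4 mm of its home stop, the cell stands upright (within 0.08 rad) in the nest, within 5 mm of its centre and 3 mm of its floor, at rest, and the foot loads it with 55 to 105 N (a quarter turn after contact, give or take about 0.08 turn) (all of step 2 and all of step 3 and z of cell in the frame of nest below 0.003 m and angle between cell's own z axis and vertical below 0.08 rad and linear speed of cell below 0.01 m/s); the robot touches nothing.
It fails at once if the cell is over-pressed (foot load above 130 N) (contact force between ram and cell above 130 N).
It fails at once if a bystander is disturbed (moved more than 25 mm) (distance of any of beaker, dropper, petri_dish from where it was at the start of the episode above 0.025 m).
It also fails if it takes over 72 s, if anything falls off the work surface, if the arm or the gripper's body presses on something with over 40 N, if the wrist force passes 120 N, or if a joint passes its speed limit or range.

ROBOT

A 6-joint arm with a two-finger parallel gripper is mounted at the origin on the work surface; the furniture and walls round the work are solid. World frame = base frame: x ahead of the robot, y to its left, z up, the work surface at z = 0. Lengths are in m, angles in rad, forces in N, time in s.
With the tool pointing down it reaches from about 0.35 to 0.775 m from the base axis. Payload 5.5 kg.
Tool frame: the origin (TCP) lies at the very end of the fingers, on their centre line; the grasp point (between the pads) lies 19 mm behind it; z points along the fingers, y is the line along which they close (so a half turn about z gives the same grasp; the last joint's range is limited). The gripper opens to 85 mm and grips with 20 to 120 N. Pads are 22 mm wide; open, the fingers measure 114 mm over their backs; the gripper's body (76 mm by 85 mm) begins 54 mm behind the grasp point. The pads swing forward as they close: fully open they stand 13 mm farther back than shut.
Start: joints at [-1.261, 0.313, 0.046, 1.304, 0, 1.431], TCP at [0.25, -0.518, 0.231] pointing down, gripper open.
Joint ranges: [-2.76, 2.76], [-0.86, 1.69], [-1.03, 1.26], [-2.2, 2.34], [-1.47, 1.5], [-3.14, 3.14]. Speed limits (rad/s): [2.57, 2.57, 3.14, 3.14, 3.14, 3.14].

INTERFACE

Orientations are given as a unit quaternion [w, x, y, z].
In Python, from workcell import env, cams, ticket, spotter gives the robot as it stands.
- The arm moves only by the tool jog_arm, never from a script. Its argument "increments" is a list that holds one entry, the list of rows, each a list of 7 numbers: the shift along the tool's x, y, z in units of 0.25 m (1.0 is 0.25 m), then the turn, a rotation vector about the tool's x, y, z in units of 180 degrees (1.0 is 180 degrees), then the closure in counts, from 0 (fully open) to 255 (shut). A call has 1 to 20 rows; each row shifts and turns the commanded pose from where the row before left it, along the tool's axes as they then stand; what a row does not reach is not made up. A row lasts 1/10 s, in which the tool goes at most 50 mm and 8.59 degrees, less where a joint would pass 70% of its speed; a pose out of reach is approached as far as the arm can. A call with a number of a shift or a turn outside -1 to 1 is refused whole. A call with a gripper value outside its range is refused whole. The fingers move at their own pace and stop on an object; "force" is the grip in N (left out, the last holds). Time passes only in rows, so rows that do not move let the fingers close. It gives the time, the measured TCP pose, the force, the opening and the grip force at its end, in the units of the state.
- env.get_state(): the state, without advancing time (a new reading comes with each control period).
- cams.read_camera(name): name is "scene" or "top" or "wrist"; returns a dict with "pixels" (420x560x3 uint8, red, green, blue), "fx", "fy", "cx", "cy" (pixels), "k1" (the pictures are not rectified: a ray, as slopes to the right and down, at radius r is drawn at 1 + k1 r^2 times it, then the intrinsics apply), "xyz" and "attitude" of the camera in the world; the wrist camera has in their place "mount" (4x4, takes a point from camera to tool coordinates, whose origin is the TCP and whose axes are the flange's). Camera axes: x right, y down, z forward; pixel columns grow to the right and rows downward; lengths in m; the calibration is good to about 2 mm. A picture is of the moment at which its call begins: read the wrist's pose just before it. There is no depth.
- ticket.hand_in(): hands the job in; it is judged then, once.
Trained networks look in the newest picture that a camera, given by its name, has taken for a name from the list of things; names that differ only in an ending like _2 or _b are one class to them, and where a whole thing is asked for, a point or a joint stands for the part that bears it (a point fixed in the world has none). Each returns a list of dicts, best first, with "conf" (0 to 1); they miss things now and then, are a little off and sometimes report something else, mostly with a low value. They report only what shows in the picture. A call takes as long as a camera call.
- spotter.find_in(target, camera): "uv" ([column, row] in pixels, amid what is visible of it).
- spotter.cut_out(target, camera): "region" (420x560 bool, what is visible of it) and "uv" ([column, row] in pixels, amid what is visible of it).
- spotter.landmark_of(target, camera): "uv" ([column, row] in pixels: a listed point, or the origin of a listed thing).
The state is a dict: "clock": time; "joint_pos": joint angles; "qvel": joint speeds; "tau": joint torques, N m; "tcp_pos": TCP position; "orientation": TCP orientation; "wrist_force": force on the tool from outside, world axes, zero at the start; "ft_torque": the same for the moment, N m; "finger_gap": finger opening in m; "grip_force": force on a finger pad.
Only numpy, scipy, OpenCV 4.12 (cv2) and the standard library are available. Lean on these libraries where they do the work, as an engineer would, in place of code of your own. Each camera call takes 0.05 s, during which the arm holds its last target. There are 200 camera calls.

## Working session

There is one attempt and no reset: what is moved stays moved. The work goes in short steps, Python scripts to look and compute and a tool call to move; the robot and the scene stay as the last step left them, time stands still between calls to the robot, and variables do not carry over. Pictures are saved under pics/ and viewed, at most 10 in all, crops included, and the job is handed in when it is done.

Besides the shell and the picture viewer there is one more tool, called after ">>>" as name(argument=value, ...) on one line, values as JSON. jog_arm: Moves the arm, as the interface text tells. Shifts and turns lie within -1 to 1; 1 stands for 0.25 m of shift or 180 degrees of turn. Its arguments: {"type":"object","properties":{"increments":{"type":"array"},"force":{"type":"number"}},"required":["increments"]}

```bash
mkdir -p pics
cat > h.py <<'E'
import numpy as np, cv2
from scipy.spatial.transform import Rotation as R
from workcell import env, cams, ticket, spotter
def rot(a):
    a=np.array(a,float)
    if a.shape==(3,3): return a
    return R.from_quat(a[[1,2,3,0]]).as_matrix()
def cam(name):
    s=env.get_state(); c=cams.read_camera(name)
    if 'mount' in c:
        M=np.array(c['mount']); Rt=rot(s['orientation'])
        c['R']=Rt@M[:3,:3]; c['o']=np.array(s['tcp_pos'])+Rt@M[:3,3]
    else: c['R']=rot(c['attitude']); c['o']=np.array(c['xyz'])
    return c
def ray(c,uv):
    d=np.array([(uv[0]-c['cx'])/c['fx'],(uv[1]-c['cy'])/c['fy']]); s=d.copy()
    for _ in range(20): s=d/(1+c['k1']*(s@s))
    return c['R']@np.array([s[0],s[1],1])
def at_z(c,uv,z):
    d=ray(c,uv); return c['o']+d*(z-c['o'][2])/d[2]
def tri(cs,uvs):
    A=np.zeros((3,3));b=np.zeros(3)
    for c,u in zip(cs,uvs):
        d=ray(c,u);d/=np.linalg.norm(d);P=np.eye(3)-np.outer(d,d);A+=P;b+=P@c['o']
    return np.linalg.solve(A,b)
def save(c,n): cv2.imwrite('pics/'+n,c['pixels'][:,:,::-1])
def proj(c,p):
    q=c['R'].T@(np.array(p)-c['o']); s=q[:2]/q[2]; s=s*(1+c['k1']*(s@s)); return [c['fx']*s[0]+c['cx'],c['fy']*s[1]+c['cy']]
E
python3 - <<'E'
from h import *
np.set_printoptions(precision=4,suppress=True)
s=env.get_state();print(s)
C={n:cam(n) for n in('scene','top','wrist')}
for n,c in C.items(): save(c,n+'0.png');print(n,c['o'],c['R'][:,2],c['fx'],c['k1'])
Z=dict(cell=0,press=0,crank_axis=.198,crank_grip=.198,nest=.03,push_plate=.074,beaker=0,dropper=0,petri_dish=0,foot_face=.094)
for t,z in Z.items():
  for n in('scene','top'):
    for l in spotter.landmark_of(t,n)[:2]:
        print(t,n,np.array(l['uv']),round(l['conf'],2),at_z(C[n],l['uv'],z))
E
```

```text
{'clock': 0.0, 'joint_pos': array([-1.2606,  0.314 ,  0.045 ,  1.3036, -0.    ,  1.4312]), 'qvel': array([ 0.0013, -0.0002, -0.0003,  0.0006,  0.0005, -0.0003]), 'tau': array([ -0.0012, -48.0615,  29.8539,   0.0191,  -0.0004,   0.    ]), 'tcp_pos': array([ 0.2498, -0.5173,  0.2304]), 'orientation': array([-0.0009,  0.9748,  0.223 , -0.0001]), 'wrist_force': array([ 0.4769,  1.1172, -0.9396]), 'ft_torque': array([-0.0523, -0.0077, -0.0357]), 'grip_force': 0.0, 'finger_gap': 0.08529162497343856}
scene [-0.1525  0.4087  0.6692] [ 0.6801 -0.4704 -0.5623] 431.3208753322624 -0.025048665508173654
top [ 0.3442 -0.0056  1.4375] [ 0.1182  0.0143 -0.9929] 510.81190195670496 -0.17793139953499687
wrist [ 0.3149 -0.485   0.3738] [-0.2592 -0.1242 -0.9578] 359.1250670903402 0.02818829873138846
cell scene [229.6 293.4] 0.87 [0.4532 0.1268 0.    ]
cell top [245.3 227.2] 0.55 [0.4444 0.1229 0.    ]
press scene [300.2 212.2] 0.57 [ 0.6184 -0.1791  0.    ]
press top [353.1 169.2] 0.65 [ 0.6154 -0.1816  0.    ]
crank_axis scene [305.  146.2] 0.87 [ 0.6165 -0.1837  0.198 ]
crank_axis top [351.3 170.7] 0.25 [ 0.5742 -0.1529  0.198 ]
crank_grip scene [319.2 152.3] 0.81 [ 0.5713 -0.1929  0.198 ]
crank_grip scene [258.9 223.3] 0.2 [0.4026 0.0801 0.198 ]
nest scene [258.1 221. ] 0.61 [ 0.61   -0.0405  0.03  ]
nest top [304.6 165.2] 0.8 [ 0.6189 -0.0417  0.03  ]
push_plate scene [214.9 221.3] 0.61 [0.6116 0.076  0.074 ]
push_plate top [259.3 166.1] 0.64 [0.6061 0.0824 0.074 ]
beaker scene [152.5 300.4] 0.59 [0.5234 0.2715 0.    ]
beaker top [195.8 202.9] 0.72 [0.5114 0.2666 0.    ]
dropper top [395.1 208.9] 0.81 [ 0.5028 -0.3019  0.    ]
petri_dish top [358.2 272.8] 0.65 [ 0.321  -0.1966  0.    ]
foot_face scene [302.  182.7] 0.46 [ 0.6171 -0.1798  0.094 ]
```

View pics/scene0.png

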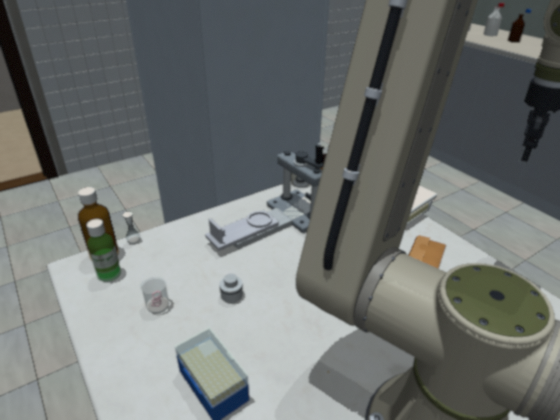

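View pics/top0.png

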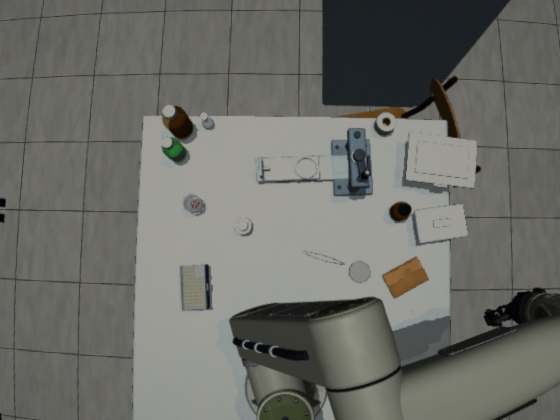

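The scene view shows the cell at (231,287), the nest ring at (260,219), the push plate at (215,230) and the black sleeve at (320,153). The top view agrees: cell (243,226), nest (307,168), crank sleeve (366,172), so the sleeve lies roughly along -x of the axis. The slideway runs along world +y. Next I move above the cell with the tool yawed to 90°.

```bash
cat >> h.py <<'E'
def plan(target,yaw=None,n=10,grip=0,start=None):
    """straight move in n rows, tool down; prints the shift in tool units per row"""
    s=env.get_state(); Rt=rot(s['orientation']); p=np.array(s['tcp_pos']) if start is None else np.array(start)
    cur=np.arctan2(Rt[1,0],Rt[0,0]); dy=0 if yaw is None else yaw-cur
    d=(np.array(target)-p)/n/.25
    for i in range(n):
        a=cur+dy*i/n; Q=np.array([[np.cos(a),np.sin(a),0],[np.sin(a),-np.cos(a),0],[0,0,-1]])
        print(np.round(np.r_[Q.T@d,0,0,-dy/n/np.pi],4).tolist(),grip)
E
python3 -c "
from h import *
plan([.449,.124,.16],np.pi/2,15)"
```

```text
[0.1222, -0.1311, 0.019, 0.0, 0.0, -0.0238] 0
[0.1316, -0.1216, 0.019, 0.0, 0.0, -0.0238] 0
[0.1404, -0.1114, 0.019, 0.0, 0.0, -0.0238] 0
[0.1483, -0.1006, 0.019, 0.0, 0.0, -0.0238] 0
[0.1554, -0.0893, 0.019, 0.0, 0.0, -0.0238] 0
[0.1616, -0.0774, 0.019, 0.0, 0.0, -0.0238] 0
[0.1669, -0.0651, 0.019, 0.0, 0.0, -0.0238] 0
[0.1713, -0.0525, 0.019, 0.0, 0.0, -0.0238] 0
[0.1748, -0.0395, 0.019, 0.0, 0.0, -0.0238] 0
[0.1772, -0.0264, 0.019, 0.0, 0.0, -0.0238] 0
[0.1787, -0.0131, 0.019, 0.0, 0.0, -0.0238] 0
[0.1792, 0.0003, 0.019, 0.0, 0.0, -0.0238] 0
[0.1787, 0.0137, 0.019, 0.0, 0.0, -0.0238] 0
[0.1772, 0.027, 0.019, 0.0, 0.0, -0.0238] 0
[0.1746, 0.0401, 0.019, 0.0, 0.0, -0.0238] 0
```

>>> jog_arm(increments=[[[0.122,-0.131,0.019,0,0,-0.0238,0],[0.132,-0.122,0.019,0,0,-0.0238,0],[0.14,-0.111,0.019,0,0,-0.0238,0],[0.148,-0.101,0.019,0,0,-0.0238,0],[0.155,-0.089,0.019,0,0,-0.0238,0],[0.162,-0.077,0.019,0,0,-0.0238,0],[0.167,-0.065,0.019,0,0,-0.0238,0],[0.171,-0.053,0.019,0,0,-0.0238,0],[0.175,-0.04,0.019,0,0,-0.0238,0],[0.177,-0.026,0.019,0,0,-0.0238,0],[0.179,-0.013,0.019,0,0,-0.0238,0],[0.179,0,0.019,0,0,-0.0238,0],[0.179,0.014,0.019,0,0,-0.0238,0],[0.177,0.027,0.019,0,0,-0.0238,0],[0.175,0.04,0.019,0,0,-0.0238,0],[0,0,0,0,0,0,0],[0,0,0,0,0,0,0]]])

```text
clock: 2.85
tcp_pos: [0.4484, 0.1251, 0.1598]
orientation: [-0.0, 0.706, 0.708, -0.0]
wrist_force: [0.5, -0.1, 0.6]
finger_gap: 0.0851
grip_force: 0.0
```

```bash
cat > look.py <<'E'
from h import *
import sys
np.set_printoptions(precision=4,suppress=True)
c=cam('wrist'); save(c,sys.argv[1]); s=env.get_state(); print(s['tcp_pos'],s['orientation'],s['joint_pos'])
Z=dict(cell=0,press=0,crank_axis=.198,crank_grip=.198,nest=.03,push_plate=.074,foot_face=.09)
for t in sys.argv[2:]:
    for l in spotter.landmark_of(t,'wrist')[:2]: print(t,np.array(l['uv']),round(l['conf'],2),at_z(c,l['uv'],Z[t]))
    for l in spotter.cut_out(t,'wrist')[:1]:
        r=l['region']; ys,xs=np.where(r); print(' cut',l['conf'],xs.min(),xs.max(),ys.min(),ys.max(),xs.mean(),ys.mean())
E
python3 look.py w1.png cell nest push_plate
```

```text
[0.4483 0.1242 0.1599] [-0.      0.7067  0.7075 -0.0004] [ 0.0977  0.1393 -0.3569  1.0752 -0.0005  1.6673]
cell [270.9 191.1] 0.95 [0.4435 0.1252 0.    ]
 cut 0.76 242 303 162 229 272.9839009287926 196.3003095975232
 cut 0.77 421 539 233 346 472.6730549562127 277.4777255996954
push_plate [506.  279.9] 0.85 [0.6086 0.0801 0.074 ]
 cut 0.9 421 539 233 347 472.9170355381308 277.44428986973566
```

View pics/w1.png

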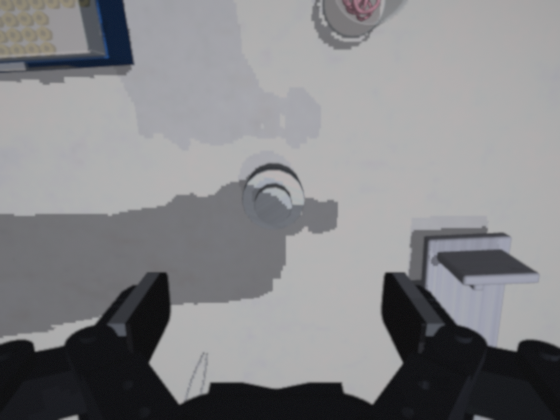

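The wrist view shows the cell upright at (272,196) between the open fingers, with the push plate at (487,266). Now I refine the cell's centre from its top circle.

Run:
```python
from h import *
c=cam('wrist'); r=spotter.cut_out('cell','wrist')[0]['region']
k,_=cv2.findContours(r.astype('uint8'),0,1); k=max(k,key=len)
print(cv2.minEnclosingCircle(k),cv2.fitEllipse(k))
# fit: silhouettes of predicted cell (body 0..36) vs mask bounds
ys,xs=np.where(r)
th=np.linspace(0,2*np.pi,60)
from scipy.optimize import least_squares
def bounds(x,y,h):
    P=[proj(c,[x+.024*np.cos(t),y+.024*np.sin(t),z]) for t in th for z in(0,.036)]+[proj(c,[x+.014*np.cos(t),y+.014*np.sin(t),.036+h]) for t in th]
    P=np.array(P); return np.r_[P.min(0),P.max(0)]
m=np.array([xs.min(),ys.min(),xs.max()+1,ys.max()+1])
for h in(.004,.011,.018):
    q=least_squares(lambda v:bounds(v[0],v[1],h)-m,[.445,.125],diff_step=1e-4); print(h,q.x,q.fun)
    print(proj(c,[*q.x,.036]),proj(c,[*q.x,.036+h]))
cv2.imwrite('pics/w1c.png',cv2.resize(c['pixels'][150:245,220:330,::-1],None,fx=6,fy=6,interpolation=cv2.INTER_CUBIC))
```

```text
((272.4925842285156, 193.42222595214844), 33.280155181884766) ((272.4295349121094, 193.80543518066406), (60.724143981933594, 65.93314361572266), 1.5277382135391235)
0.004 [0.44607698 0.12606824] [-0.16726717 -0.85694652  0.16767152  0.85502219]
[np.float64(273.0031573756364), np.float64(198.46327177234843)] [np.float64(272.9704558473786), np.float64(199.8139500752261)]
0.011 [0.44607698 0.12606824] [-0.16726717 -0.85694652  0.16767152  0.85502219]
[np.float64(273.0031573756364), np.float64(198.46327177234843)] [np.float64(272.9109582976747), np.float64(202.27115769652423)]
0.018 [0.44607698 0.12606824] [-0.16726717 -0.85694652  0.16767152  0.85502219]
[np.float64(273.0031573756364), np.float64(198.46327177234843)] [np.float64(272.84837901500896), np.float64(204.85531495822778)]
```

View pics/w1c.png

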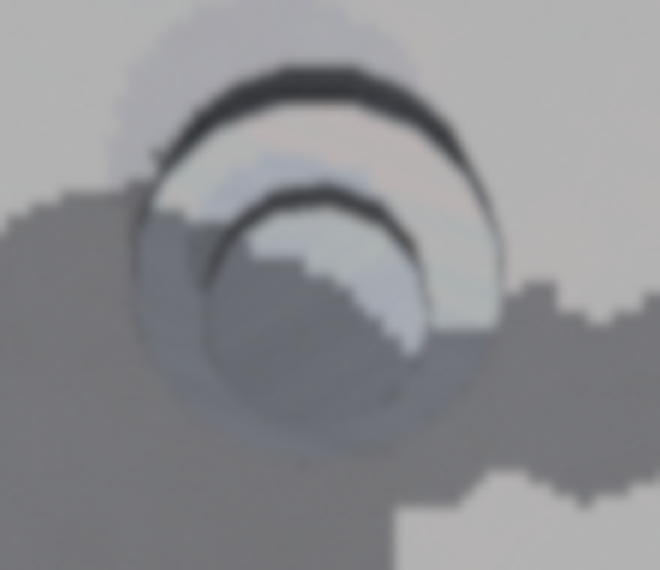

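The crop shows the body circle centred at about (273,199) and the plunger top at about (273,203), which puts the plunger at roughly 11 mm. The cell is at (0.446, 0.126), so I descend and grip.

>>> jog_arm(increments=[[[0.006,-0.009,0.1,0,0,0,0],[0,0,0.14,0,0,0,0],[0,0,0.14,0,0,0,0],[0,0,0.12,0,0,0,0],[0,0,0.08,0,0,0,0],[0,0,0.04,0,0,0,60],[0,0,0,0,0,0,160],[0,0,0,0,0,0,160],[0,0,0,0,0,0,160],[0,0,0,0,0,0,160],[0,0,0,0,0,0,160],[0,0,0,0,0,0,160]]], force=50)

```text
clock: 4.5
tcp_pos: [0.4471, 0.1256, 0.0058]
orientation: [0.001, 0.707, 0.707, 0.001]
wrist_force: [-1.4, 0.1, 3.8]
finger_gap: 0.0468
grip_force: 52.5
```

>>> jog_arm(increments=[[[0,0,-0.1,0,0,0,160],[0,0,-0.16,0,0,0,160],[0,0,-0.18,0,0,0,160],[-0.06,0.06,-0.14,0,0,0,160],[-0.11,0.09,0,0,0,0,160],[-0.11,0.09,0,0,0,0,160],[-0.11,0.09,0,0,0,0,160],[-0.11,0.09,0,0,0,0,160],[-0.11,0.09,0,0,0,0,160],[-0.11,0.09,0,0,0,0,160],[-0.09,0.07,0,0,0,0,160],[0,0,0,0,0,0,160],[0,0,0,0,0,0,160]]])

```text
clock: 5.8
tcp_pos: [0.6136, -0.0772, 0.1489]
orientation: [-0.001, 0.707, 0.707, -0.0]
wrist_force: [-0.4, 1.0, -4.7]
finger_gap: 0.0467
grip_force: 53.5
```

```bash
python3 look.py w2.png cell nest push_plate
```

```text
[ 0.6131 -0.0765  0.1491] [-0.0011  0.707   0.7072 -0.0005] [-0.2541  0.431   0.0153  1.1575  0.0003  1.3164]
cell [277.9 270.2] 0.62 [ 0.6146 -0.1468  0.    ]
 cut 0.91 211 341 222 376 275.4422207876049 299.1829567462879
nest [277.4 160. ] 0.77 [ 0.6139 -0.0436  0.03  ]
 cut 0.64 215 320 0 211 271.1246964791582 101.67432213678673
 cut 0.95 214 320 0 211 271.05805205368034 101.44804798698658
```

View pics/w2.png

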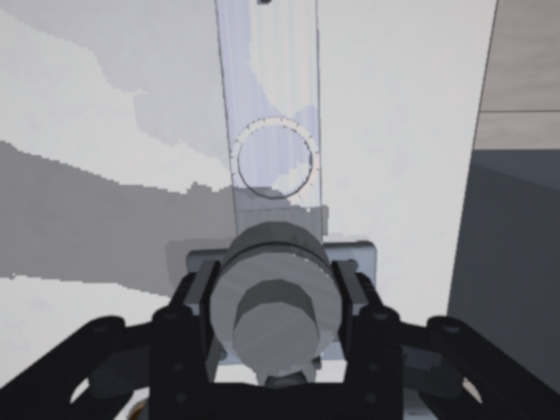

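The nest ring is centred at about (276,158). The cell is held upright at about (276,295) in the fingers. Now I compare it against the projected model to get the offset.

Run:
```python
from h import *
np.set_printoptions(precision=4,suppress=True)
c=cam('wrist'); s=env.get_state(); T=np.array(s['tcp_pos']); print(T,at_z(c,(276,158),.037),at_z(c,(276.5,159),.037))
r=spotter.cut_out('cell','wrist')[0]['region'].copy();r[365:]=0
ys,xs=np.where(r);print(xs.min(),xs.max(),ys.min())
th=np.linspace(0,2*np.pi,60)
for dx,dy in((0,0),(.001,0),(0,.002)):
  f=lambda rad,z:np.array([proj(c,T+[dx+rad*np.cos(t),dy+rad*np.sin(t),z-.005]) for t in th])
  b,t,p=f(.024,0),f(.024,.036),f(.014,.047)
  for q in(b,t,p): print(np.r_[q.min(0),q.max(0)],end=' ')
  print()
img=c['pixels'].copy()
dx=dy=0
for q in(b,t,p): cv2.polylines(img,[np.round(q).astype(int)],True,(255,0,0))
for rad,z in((.0315,.037),(.0265,.037)):
  n=at_z(c,(276,158),.037); cv2.polylines(img,[np.round([proj(c,[n[0]+rad*np.cos(t),n[1]+rad*np.sin(t),z]) for t in th]).astype(int)],True,(0,200,0))
cv2.imwrite('pics/w2o.png',cv2.resize(img[95:395,170:390,::-1],None,fx=2,fy=2))
```

```text
[ 0.6138 -0.0762  0.1503] [ 0.6132 -0.0403  0.037 ] [ 0.6136 -0.041   0.037 ]
211 340 222
[224.5979 222.3655 330.3452 318.617 ] [210.8232 256.3483 345.2005 374.1726] [235.6003 299.6188 320.9478 373.2208] 
[226.808  222.3717 332.5503 318.6223] [213.6339 256.356  348.019  374.1791] [238.6559 299.627  323.9985 373.2282] 
[224.4349 217.9954 330.5463 314.9015] [210.5617 250.8912 345.5171 369.7028] [235.4333 293.9924 321.1749 368.2552]
```

View pics/w2o.png

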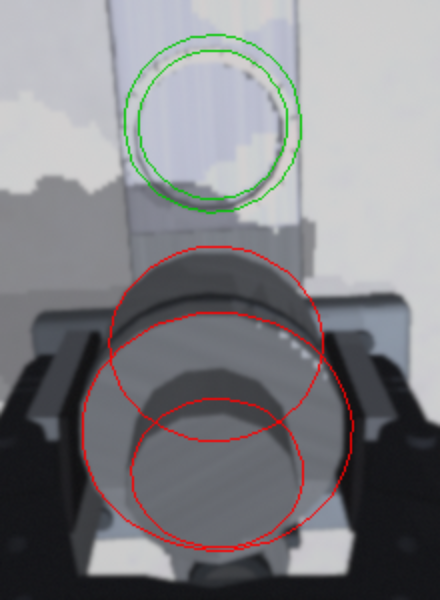

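Run:
```python
from h import *
from scipy.optimize import least_squares
np.set_printoptions(precision=4,suppress=True)
c=cam('wrist'); T=np.array(env.get_state()['tcp_pos'])
th=np.linspace(0,2*np.pi,120)
def f(v):
  dx,dy,dz,h=v
  F=lambda rad,z:np.array([proj(c,T+[dx+rad*np.cos(t),dy+rad*np.sin(t),z+dz]) for t in th])
  b,t,pb,p=F(.024,0),F(.024,.036),F(.014,.036),F(.014,.036+h)
  return np.array([b[:,1].min()-222,t[:,1].min()-243.5,t[:,0].min()-211,t[:,0].max()-340.5,pb[:,1].min()-280,p[:,1].min()-302])
q=least_squares(f,[0,0,-.005,.011],diff_step=1e-3,x_scale=.01);print(q.x,q.fun,T)
g=c['pixels'][:,276].astype(int).sum(1);print([(i,int(g[i])) for i in range(214,345,2)])
```

```text
[-0.0008  0.0002 -0.0098  0.0176] [-3.4871  6.7081 -0.1237  0.1236 -4.0543  0.    ] [ 0.614  -0.0764  0.1503]
[(214, 385), (216, 385), (218, 384), (220, 358), (222, 258), (224, 224), (226, 227), (228, 230), (230, 215), (232, 209), (234, 207), (236, 208), (238, 211), (240, 190), (242, 119), (244, 127), (246, 187), (248, 209), (250, 212), (252, 272), (254, 351), (256, 352), (258, 347), (260, 345), (262, 347), (264, 350), (266, 353), (268, 357), (270, 353), (272, 352), (274, 343), (276, 340), (278, 315), (280, 223), (282, 200), (284, 200), (286, 201), (288, 200), (290, 199), (292, 200), (294, 202), (296, 200), (298, 201), (300, 204), (302, 267), (304, 331), (306, 327), (308, 327), (310, 325), (312, 323), (314, 327), (316, 330), (318, 330), (320, 327), (322, 327), (324, 325), (326, 329), (328, 333), (330, 332), (332, 328), (334, 322), (336, 327), (338, 324), (340, 320), (342, 317), (344, 321)]
```

Run:
```python
from h import *
from scipy.optimize import least_squares
np.set_printoptions(precision=4,suppress=True)
c=cam('wrist'); T=np.array(env.get_state()['tcp_pos'])
th=np.linspace(0,2*np.pi,120)
def f(v):
  dx,dy,dz,h=v
  F=lambda rad,z:np.array([proj(c,T+[dx+rad*np.cos(t),dy+rad*np.sin(t),z+dz]) for t in th])
  b,t,pb,p=F(.024,0),F(.024,.036),F(.014,.036),F(.014,.036+h)
  return np.array([b[:,1].min()-221.5,t[:,1].min()-252,t[:,0].min()-211,t[:,0].max()-341,pb[:,1].min()-279.5,p[:,1].min()-302])
q=least_squares(f,[0,0,-.005,.011],diff_step=1e-3,x_scale=.01);print(q.x,q.fun,T)
```

```text
[-0.0007 -0.0007 -0.0093  0.0156] [-0.7082  1.1629  0.0194 -0.0194 -0.6197 -0.    ] [ 0.614  -0.0766  0.1502]
```

>>> jog_arm(increments=[[[0.073,0,0,0,0,0,160],[0.073,0,0.04,0,0,0,160],[0,0,0.1,0,0,0,160],[0,0,0.12,0,0,0,160],[0,0,0.1,0,0,0,160],[0,0,0.05,0,0,0,160],[0,0,0,0,0,0,160]]])

```text
clock: 7.05
tcp_pos: [0.612, -0.0389, 0.045]
orientation: [-0.002, 0.707, 0.708, -0.001]
wrist_force: [-0.5, -0.2, -4.1]
finger_gap: 0.0465
grip_force: 53.5
```

Run:
```python
from h import *
c=cam('wrist');print(env.get_state()['tcp_pos'],env.get_state()['wrist_force'])
cv2.imwrite('pics/w3.png',cv2.resize(c['pixels'][130:400,170:390,::-1],None,fx=2.2,fy=2.2))
```

```text
[ 0.61334054 -0.0394402   0.04677456] [-0.46801997 -0.05300205 -3.52339461]
```

View pics/w3.png

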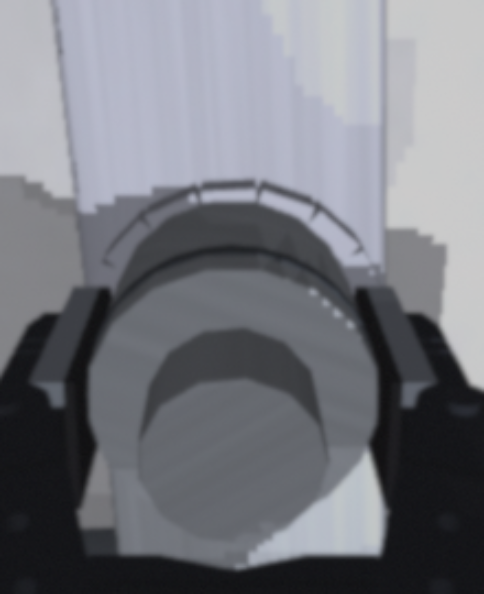

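The cell is hanging just above the ring. The ring arc peaks at about (234,183) in the crop and the cell's lower edge at about (232,205), so they are nearly concentric. I check the y direction numerically.

Run:
```python
from h import *
from scipy.optimize import brentq
c=cam('wrist');T=np.array(env.get_state()['tcp_pos']);print(T)
g=c['pixels'][:,275].astype(int).sum(1);print([(i,int(g[i])) for i in range(206,258)])
for row,z,r in((212.5,.037,.0315),(222.5,T[2]-.0058,.024),(222.5,T[2]-.0085,.024)):
  print(row,z,brentq(lambda y:proj(c,[T[0],y+r,z])[1]-row,-.1,.1))
```

```text
[ 0.61444631 -0.03985646  0.04804706]
[(206, 556), (207, 549), (208, 517), (209, 434), (210, 320), (211, 252), (212, 277), (213, 372), (214, 483), (215, 549), (216, 570), (217, 573), (218, 571), (219, 562), (220, 519), (221, 427), (222, 306), (223, 231), (224, 220), (225, 219), (226, 222), (227, 222), (228, 224), (229, 223), (230, 217), (231, 217), (232, 218), (233, 215), (234, 212), (235, 210), (236, 208), (237, 210), (238, 213), (239, 203), (240, 188), (241, 148), (242, 113), (243, 110), (244, 127), (245, 154), (246, 179), (247, 197), (248, 202), (249, 205), (250, 206), (251, 224), (252, 263), (253, 312), (254, 340), (255, 343), (256, 339), (257, 336)]
212.5 0.037 -0.04401681390530063
222.5 0.042247062502361654 -0.03944711028730925
222.5 0.03954706250236165 -0.04035877581167658
```

Run:
```python
from h import *
from scipy.optimize import least_squares
np.set_printoptions(precision=4,suppress=True)
c=cam('wrist');T=np.array(env.get_state()['tcp_pos']);print(T)
def fit(P,z,r):
  W=np.array([at_z(c,np.array(p)/2.2+[170,130],z)[:2] for p in P])
  q=least_squares(lambda v:np.hypot(*(W-v).T)-r,[.613,-.04]);print(z,r,q.x,q.fun)
  q=least_squares(lambda v:np.hypot(*(W-v[:2]).T)-v[2],[.613,-.04,r]);print('   free r',q.x)
ring=[(105,262),(145,219),(172,204),(200,189),(229,185),(258,183),(290,192),(317,207),(340,228),(361,250)]
for z in(.034,.037): fit(ring,z,.0313)
cell=[(118,290),(133,256),(150,232),(175,214),(200,205),(232,202),(263,205),(290,214),(318,235),(335,254)]
for d in(.0058,.0085): fit(cell,T[2]-d,.024)
for n in('scene','top'):
  d=cam(n)
  for t in('nest','cell','push_plate'): print(n,t,[(at_z(d,l['uv'],{'nest':.03,'cell':T[2]-.006,'push_plate':.074}[t]),round(l['conf'],2)) for l in spotter.landmark_of(t,n)[:1]])
```

```text
[ 0.6151 -0.0401  0.0488]
0.034 0.0313 [ 0.6149 -0.0463] [ 0.0004 -0.0005 -0.0008  0.0002  0.0001  0.0007  0.0004 -0.     -0.0006
 -0.0001]
   free r [ 0.6148 -0.0461  0.0311]
0.037 0.0313 [ 0.6148 -0.0455] [ 0.0002 -0.0005 -0.0008  0.0002  0.0002  0.0008  0.0005 -0.     -0.0007
 -0.0003]
   free r [ 0.6148 -0.0445  0.0305]
0.042986222382099065 0.024 [ 0.6139 -0.0395] [ 0.0001 -0.0003  0.0001  0.0002  0.0001 -0.0002 -0.0001  0.0001 -0.0001
  0.0001]
   free r [ 0.6139 -0.0396  0.024 ]
0.040286222382099064 0.024 [ 0.6138 -0.0403] [ 0.0003 -0.0002  0.0001  0.0002 -0.     -0.0003 -0.0002  0.0001  0.
  0.0004]
   free r [ 0.6139 -0.0409  0.0245]
scene nest [(array([ 0.6109, -0.0351,  0.03  ]), 0.61)]
scene cell [(array([ 0.6207, -0.0422,  0.0428]), 0.45)]
scene push_plate [(array([0.5986, 0.0899, 0.074 ]), 0.89)]
top nest [(array([ 0.5937, -0.208 ,  0.03  ]), 0.72)]
top cell []
top push_plate [(array([0.6048, 0.0772, 0.074 ]), 0.72)]
```

>>> jog_arm(increments=[[[-0.012,0.003,0,0,0,0,160],[0,0,0.01,0,0,0,160],[0,0,0,0,0,0,160],[0,0,0,0,0,0,160]]])

```text
clock: 8.0
tcp_pos: [0.6146, -0.0434, 0.0448]
orientation: [-0.0, 0.707, 0.707, -0.0]
wrist_force: [-0.7, -0.1, -4.7]
finger_gap: 0.0467
grip_force: 53.5
```

Run:
```python
from h import *
c=cam('wrist');print(env.get_state()['tcp_pos'],env.get_state()['wrist_force'])
g=c['pixels'][:,275].astype(int).sum(1);print([(i,int(g[i])) for i in range(200,228)])
cv2.imwrite('pics/w4.png',cv2.resize(c['pixels'][130:400,170:390,::-1],None,fx=2.2,fy=2.2))
```

```text
[ 0.61465239 -0.04334999  0.04485705] [ 0.30354094 -0.02681573 -3.90563048]
[(200, 538), (201, 499), (202, 412), (203, 305), (204, 253), (205, 300), (206, 422), (207, 530), (208, 571), (209, 577), (210, 577), (211, 576), (212, 574), (213, 575), (214, 576), (215, 574), (216, 572), (217, 564), (218, 551), (219, 539), (220, 500), (221, 410), (222, 299), (223, 232), (224, 220), (225, 221), (226, 218), (227, 220)]
```

View pics/w4.png

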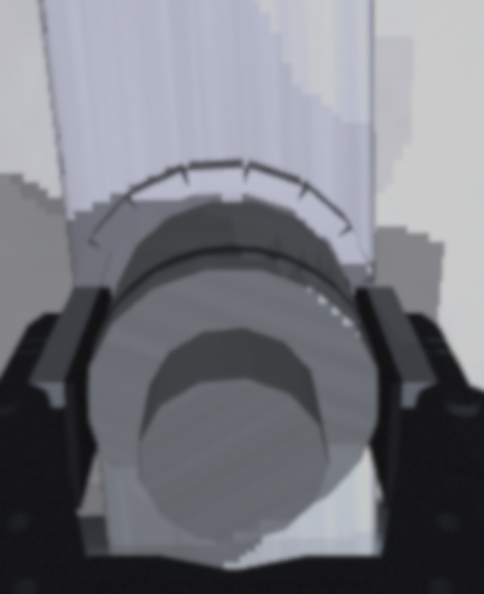

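Run:
```python
from h import *
from scipy.optimize import least_squares
np.set_printoptions(precision=4,suppress=True)
c=cam('wrist');T=np.array(env.get_state()['tcp_pos']);print(T)
def fit(P,z,r):
  W=np.array([at_z(c,np.array(p)/2.2+[170,130],z)[:2] for p in P])
  q=least_squares(lambda v:np.hypot(*(W-v).T)-r,[.613,-.04]);print(z,r,q.x,q.fun)
# ring inner/outer top edge: dark wall segment lines
ring=[(92,243),(112,219),(131,200),(158,181),(184,168),(214,163),(243,162),(276,170),(303,183),(328,208),(350,233)]
fit(ring,.037,.0313); fit(ring,.034,.0313)
cell=[(118,290),(133,256),(150,232),(175,212),(200,202),(232,200),(263,203),(290,212),(318,233),(335,254)]
fit(cell,T[2]-.0058,.024); fit(cell,T[2]-.0085,.024)
```

```text
[ 0.6147 -0.0433  0.0449]
0.037 0.0313 [ 0.6126 -0.0437] [-0.0002 -0.0008 -0.0006 -0.0002  0.0005  0.0005  0.0008  0.0006  0.0003
 -0.001  -0.0009]
0.034 0.0313 [ 0.6126 -0.0444] [ 0.0001 -0.0007 -0.0006 -0.0003  0.0004  0.0004  0.0007  0.0005  0.0003
 -0.0009 -0.0007]
0.03911821293383723 0.024 [ 0.6141 -0.0428] [ 0.0001 -0.0004 -0.0001  0.0003  0.0003 -0.0002 -0.0001  0.0001 -0.0001
 -0.    ]
0.03641821293383723 0.024 [ 0.614  -0.0436] [ 0.0004 -0.0003 -0.0001  0.0002  0.0002 -0.0003 -0.0002  0.0001  0.
  0.0002]
```

The ring arc now spans about (92,243) to (350,233) in the crop. The nest lies about 1.4 mm in -x and 1 mm in -y of the cell, so I correct by that and lower.

>>> jog_arm(increments=[[[-0.004,-0.005,0,0,0,0,160],[0,0,0,0,0,0,160],[0,0,0.008,0,0,0,160],[0,0,0.008,0,0,0,160],[0,0,0.008,0,0,0,160],[0,0,0,0,0,0,160],[0,0,0,0,0,0,160]]])

```text
clock: 8.8
tcp_pos: [0.6134, -0.0443, 0.0389]
orientation: [-0.0, 0.707, 0.707, -0.0]
wrist_force: [-0.5, -0.4, -4.5]
finger_gap: 0.0467
grip_force: 53.5
```

>>> jog_arm(increments=[[[0,0,0.006,0,0,0,160],[0,0,0.006,0,0,0,160],[0,0,0,0,0,0,160],[0,0,0,0,0,0,160]]])

```text
clock: 9.2
tcp_pos: [0.6135, -0.0443, 0.036]
orientation: [-0.0, 0.707, 0.707, -0.0]
wrist_force: [0.1, 0.1, -4.3]
finger_gap: 0.0468
grip_force: 53.5
```

>>> jog_arm(increments=[[[0,0,0.003,0,0,0,160],[0,0,0.002,0,0,0,160],[0,0,0,0,0,0,160],[0,0,0,0,0,0,160]]])

```text
clock: 9.6
tcp_pos: [0.6136, -0.0444, 0.0359]
orientation: [0.0, 0.707, 0.707, 0.0]
wrist_force: [-2.9, 0.4, 4.8]
finger_gap: 0.0468
grip_force: 54.4
```

Contact came at the height expected for the floor (TCP 0.0359), so the cell is seated. I release, lift, and move over to view the cell and the push plate.

>>> jog_arm(increments=[[[0,0,-0.003,0,0,0,120],[0,0,0,0,0,0,60],[0,0,0,0,0,0,0],[0,0,0,0,0,0,0],[0,0,0,0,0,0,0],[0,0,-0.08,0,0,0,0],[0,0,-0.14,0,0,0,0],[0,0,-0.14,0,0,0,0],[0,0,-0.06,0,0,0,0],[0,0,0,0,0,0,0],[0,0,0,0,0,0,0],[0,0,0,0,0,0,0]]])

```text
clock: 10.8
tcp_pos: [0.6125, -0.0442, 0.1388]
orientation: [-0.001, 0.707, 0.707, -0.001]
wrist_force: [-1.5, -0.4, 0.3]
finger_gap: 0.0853
grip_force: 0.0
```

```bash
python3 look.py w5.png cell nest push_plate
```

```text
[ 0.6125 -0.0441  0.1387] [-0.0012  0.7069  0.7073 -0.0009] [-0.2025  0.4302 -0.0121  1.1314 -0.0001  1.3677]
cell [276.6 209.7] 0.91 [ 0.6122 -0.0544  0.    ]
 cut 0.89 241 314 176 256 277.55181075989117 216.58865396692485
 cut 0.84 211 321 0 254 269.6008822003114 98.5661131292164
```

View pics/w5.png

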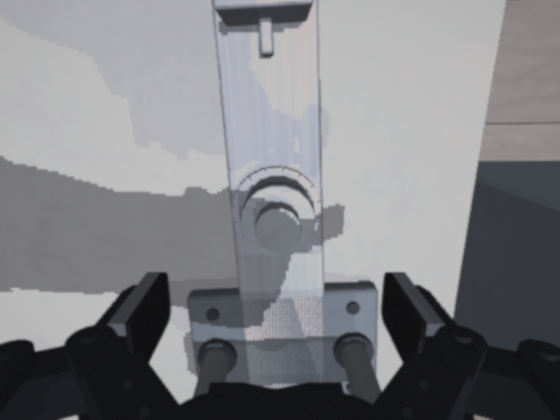

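The cell stands inside the ring at about (278,215) and the push plate is at (265,12). Next I go outside the plate with the fingers shut.

>>> jog_arm(increments=[[[0.1,0,0,0,0,0,255],[0.15,-0.005,0,0,0,0,255],[0.15,-0.005,0,0,0,0,255],[0.15,-0.004,0,0,0,0,255],[0.15,-0.004,0,0,0,0,255],[0,0,0.11,0,0,0,255],[0,0,0.14,0,0,0,255],[0,0,0.08,0,0,0,255],[-0.04,0,0,0,0,0,255],[-0.05,0,0,0,0,0,255],[-0.03,0,0,0,0,0,255],[-0.02,0,0,0,0,0,255]]])

```text
clock: 12.35
tcp_pos: [0.6104, 0.0944, 0.0598]
orientation: [0.001, 0.707, 0.707, 0.001]
wrist_force: [0.5, 2.6, 0.8]
finger_gap: 0.0003
grip_force: 0.8
```

>>> jog_arm(increments=[[[-0.01,0,0,0,0,0,255],[-0.02,0,0,0,0,0,255],[-0.03,0.001,0,0,0,0,255],[-0.04,0.001,0,0,0,0,255],[-0.04,0.001,0,0,0,0,255],[-0.04,0.001,0,0,0,0,255],[-0.04,0.001,0,0,0,0,255],[-0.04,0.001,0,0,0,0,255],[-0.04,0.001,0,0,0,0,255],[-0.04,0.001,0,0,0,0,255],[-0.04,0.001,0,0,0,0,255],[-0.04,0.001,0,0,0,0,255],[-0.03,0.001,0,0,0,0,255],[-0.02,0,0,0,0,0,255],[-0.015,0,0,0,0,0,255],[-0.01,0,0,0,0,0,255],[0,0,0,0,0,0,255]]])

```text
clock: 14.05
tcp_pos: [0.6112, -0.0286, 0.0579]
orientation: [-0.0, 0.707, 0.707, -0.001]
wrist_force: [0.1, -0.5, -0.0]
finger_gap: -0.0001
grip_force: 0.0
```

>>> jog_arm(increments=[[[-0.01,0,0,0,0,0,255],[-0.01,0,0,0,0,0,255],[-0.01,0,0,0,0,0,255],[0,0,0,0,0,0,255]]])

```text
clock: 14.45
tcp_pos: [0.6115, -0.0359, 0.0579]
orientation: [-0.0, 0.707, 0.707, -0.0]
wrist_force: [0.6, 1.5, 0.1]
finger_gap: 0.0003
grip_force: 0.6
```

>>> jog_arm(increments=[[[-0.008,0,0,0,0,0,255],[-0.008,0,0,0,0,0,255],[-0.008,0,0,0,0,0,255]]])

```text
clock: 14.75
tcp_pos: [0.6115, -0.0366, 0.0579]
orientation: [-0.004, 0.706, 0.708, 0.004]
wrist_force: [1.6, 22.2, 2.2]
finger_gap: 0.0006
grip_force: 10.9
```

>>> jog_arm(increments=[[[0.06,0,0,0,0,0,255],[0.06,0,-0.06,0,0,0,200],[0,0,-0.16,0,0,0,100],[0,0,-0.19,0,0,0,0],[0,0,-0.19,0,0,0,0],[0,0,-0.19,0,0,0,0],[-0.1,-0.03,-0.18,0,0,0,0],[-0.18,-0.04,0,0,0,0,0],[-0.18,-0.04,0,0,0,0,0],[-0.18,-0.04,0,0,0,0,0],[-0.09,0,0,0,0,0,0],[0,0,0,0,0,0,0],[0,0,0,0,0,0,0]]])

```text
clock: 16.05
tcp_pos: [0.5742, -0.1938, 0.2986]
orientation: [-0.0, 0.708, 0.707, -0.0]
wrist_force: [-1.0, 0.5, -0.0]
finger_gap: 0.0853
grip_force: 0.0
```

```bash
python3 look.py w6.png crank_axis crank_grip
python3 - <<'E'
from h import *
for n in('scene',):
  d=cam(n); save(d,'scene6.png')
  for t,z in(('crank_axis',.198),('crank_grip',.198),('foot_face',.09),('nest',.03),('cell',.03)): print(n,t,[(l['uv'],at_z(d,l['uv'],z),round(l['conf'],2)) for l in spotter.landmark_of(t,n)[:1]])
E
```

```text
[ 0.5744 -0.1929  0.2987] [-0.0001  0.707   0.7072 -0.0003] [-0.4561  0.3715  0.2925  1.4922 -0.0005  1.1144]
crank_axis [340.9 186.1] 0.95 [ 0.6187 -0.1756  0.198 ]
crank_axis [215.8 250.8] 0.68 [ 0.5295 -0.2242  0.198 ]
 cut 0.69 236 427 0 220 321.0175240739134 124.6296087446864
crank_grip [264.5 200.8] 0.75 [ 0.5656 -0.1862  0.198 ]
 cut 0.81 249 356 157 220 304.1256559766764 185.67755102040817
scene crank_axis []
scene crank_grip []
scene foot_face []
scene nest []
scene cell []
```

View pics/w6.png

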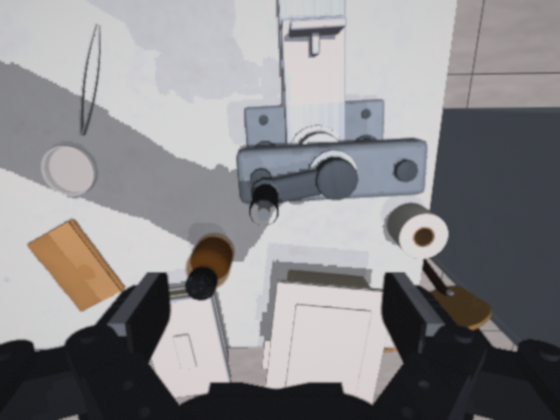

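The view shows the crank hub at (337,178), the arm leading left, and the sleeve top at (263,211) with its base at (266,187). That fits the sleeve lying along -x, and the carriage is home.

Run:
```python
from h import *
np.set_printoptions(precision=4,suppress=True)
c=cam('wrist');T=np.array(env.get_state()['tcp_pos']);print(T)
print(at_z(c,(263,211),.222),at_z(c,(265,188),.179),at_z(c,(337.5,178),.179))
for ax in([.6187,-.1756],): print(proj(c,[*ax,.179]))
print(proj(c,[.5656,-.1862,.222]))
```

```text
[ 0.5747 -0.1929  0.2988]
[ 0.5659 -0.1855  0.222 ] [ 0.566  -0.1805  0.179 ] [ 0.62   -0.1727  0.179 ]
[np.float64(335.5024172066109), np.float64(181.80338071809058)]
[np.float64(262.48983636561144), np.float64(212.0893738507247)]
```

>>> jog_arm(increments=[[[0.03,-0.035,0,0,0,0,60],[0,0,0.1,0,0,0,60],[0,0,0.14,0,0,0,60],[0,0,0.12,0,0,0,60],[0,0,0.07,0,0,0,60],[0,0,0.02,0,0,0,60],[0,0,0,0,0,0,140],[0,0,0,0,0,0,255],[0,0,0,0,0,0,255],[0,0,0,0,0,0,255],[0,0,0,0,0,0,255]]], force=30)

```text
clock: 17.75
tcp_pos: [0.5664, -0.1861, 0.1879]
orientation: [0.001, 0.707, 0.707, 0.0]
wrist_force: [-1.6, 1.1, 6.5]
finger_gap: 0.0188
grip_force: 30.5
```

```bash
cat > wind.py <<'E'
import numpy as np,sys
def rows(A,p0,step,n,r=.055):
    "A axis, p0 now; rows [tool x(+y), tool y(+x)] clockwise in step degrees"
    A=np.array(A);v=np.array(p0)-A;f0=np.arctan2(v[1],v[0]);cur=np.array(p0,float)
    for i in range(1,n+1):
        f=f0-np.radians(step)*i; t=A+r*np.array([np.cos(f),np.sin(f)])
        d=np.round((t-cur)/.25,3); cur=cur+d*.25
        print([float(d[1]),float(d[0]),0,0,0,0,255],end=',')
    print('\n',np.degrees(f0),np.degrees(f)%360,cur)
def ft(A,p,F):
    v=np.array(p)-A; v/=np.linalg.norm(v); t=np.array([v[1],-v[0]]) # clockwise dir
    print('phi',np.degrees(np.arctan2(v[1],v[0])),'drive',-np.dot(F,t),'radial',np.dot(F,v))
E
python3 -c "
from wind import *
rows([.6185,-.1755],[.5664,-.186],8,6)"
```

```text
[0.029, -0.011, 0, 0, 0, 0, 255],[0.031, 0.0, 0, 0, 0, 0, 255],[0.03, 0.005, 0, 0, 0, 0, 255],[0.029, 0.008, 0, 0, 0, 0, 255],[0.028, 0.013, 0, 0, 0, 0, 255],[0.026, 0.017, 0, 0, 0, 0, 255],
 -168.6054981711391 143.39450182886088 [ 0.5744  -0.14275]
```

```bash
python3 -c "
from wind import *
rows([.6202,-.1752],[.5664,-.186],8,5)"
```

```text
[0.03, -0.004, 0, 0, 0, 0, 255],[0.031, -0.0, 0, 0, 0, 0, 255],[0.03, 0.005, 0, 0, 0, 0, 255],[0.03, 0.008, 0, 0, 0, 0, 255],[0.028, 0.013, 0, 0, 0, 0, 255],
 -168.64911272272388 151.3508872772761 [ 0.5719  -0.14875]
```

>>> jog_arm(increments=[[[0.03,-0.004,0,0,0,0,255],[0.031,0,0,0,0,0,255],[0.03,0.005,0,0,0,0,255]]])

```text
clock: 18.05
tcp_pos: [0.566, -0.1651, 0.1879]
orientation: [0.002, 0.708, 0.707, -0.002]
wrist_force: [-4.2, -6.0, 5.5]
finger_gap: 0.0193
grip_force: 30.5
```

>>> jog_arm(increments=[[[0.03,0.008,0,0,0,0,255],[0.028,0.013,0,0,0,0,255]]])

```text
clock: 18.25
tcp_pos: [0.5708, -0.15, 0.1879]
orientation: [0.001, 0.707, 0.707, -0.002]
wrist_force: [-6.0, -4.4, 6.9]
finger_gap: 0.0191
grip_force: 30.6
```

```bash
python3 -c "
from wind import *
from scipy.optimize import least_squares
P=np.array([(.5664,-.186),(.566,-.1651),(.5708,-.15)]);print(least_squares(lambda a:np.hypot(*(P-a).T)-.055,[.62,-.175]).x)
rows([.620,-.1755],[.5719,-.14875],8,36)"
```

```text
[ 0.62016904 -0.17431432]
[0.026, 0.017, 0, 0, 0, 0, 255],[0.023, 0.02, 0, 0, 0, 0, 255],[0.02, 0.023, 0, 0, 0, 0, 255],[0.017, 0.026, 0, 0, 0, 0, 255],[0.012, 0.028, 0, 0, 0, 0, 255],[0.009, 0.029, 0, 0, 0, 0, 255],[0.005, 0.031, 0, 0, 0, 0, 255],[0.001, 0.03, 0, 0, 0, 0, 255],[-0.004, 0.031, 0, 0, 0, 0, 255],[-0.008, 0.029, 0, 0, 0, 0, 255],[-0.012, 0.029, 0, 0, 0, 0, 255],[-0.016, 0.026, 0, 0, 0, 0, 255],[-0.019, 0.024, 0, 0, 0, 0, 255],[-0.023, 0.021, 0, 0, 0, 0, 255],[-0.025, 0.017, 0, 0, 0, 0, 255],[-0.027, 0.014, 0, 0, 0, 0, 255],[-0.029, 0.01, 0, 0, 0, 0, 255],[-0.03, 0.006, 0, 0, 0, 0, 255],[-0.031, 0.001, 0, 0, 0, 0, 255],[-0.031, -0.002, 0, 0, 0, 0, 255],[-0.03, -0.007, 0, 0, 0, 0, 255],[-0.028, -0.011, 0, 0, 0, 0, 255],[-0.027, -0.015, 0, 0, 0, 0, 255],[-0.025, -0.019, 0, 0, 0, 0, 255],[-0.021, -0.021, 0, 0, 0, 0, 255],[-0.019, -0.025, 0, 0, 0, 0, 255],[-0.015, -0.027, 0, 0, 0, 0, 255],[-0.01, -0.029, 0, 0, 0, 0, 255],[-0.007, -0.029, 0, 0, 0, 0, 255],[-0.003, -0.031, 0, 0, 0, 0, 255],[0.002, -0.031, 0, 0, 0, 0, 255],[0.006, -0.03, 0, 0, 0, 0, 255],[0.01, -0.029, 0, 0, 0, 0, 255],[0.014, -0.027, 0, 0, 0, 0, 255],[0.017, -0.025, 0, 0, 0, 0, 255],[0.021, -0.023, 0, 0, 0, 0, 255],
 150.92011760929861 222.92011760929861 [ 0.57965 -0.213  ]
```

>>> jog_arm(increments=[[[0.026,0.017,0,0,0,0,255],[0.023,0.02,0,0,0,0,255],[0.02,0.023,0,0,0,0,255]]])

```text
clock: 18.55
tcp_pos: [0.5852, -0.1318, 0.1879]
orientation: [0.0, 0.707, 0.707, -0.001]
wrist_force: [-6.6, -2.6, 8.8]
finger_gap: 0.0193
grip_force: 30.8
```

>>> jog_arm(increments=[[[0.017,0.026,0,0,0,0,255],[0.012,0.028,0,0,0,0,255],[0.009,0.029,0,0,0,0,255]]])

```text
clock: 18.85
tcp_pos: [0.6058, -0.1212, 0.1879]
orientation: [-0.001, 0.707, 0.707, -0.001]
wrist_force: [-7.3, 0.6, 8.9]
finger_gap: 0.0191
grip_force: 30.9
```

>>> jog_arm(increments=[[[0.005,0.031,0,0,0,0,255],[0.001,0.03,0,0,0,0,255],[-0.004,0.031,0,0,0,0,255]]])

```text
clock: 19.15
tcp_pos: [0.6291, -0.12, 0.1879]
orientation: [-0.001, 0.707, 0.708, -0.0]
wrist_force: [-6.5, 2.6, 8.4]
finger_gap: 0.0191
grip_force: 30.8
```

>>> jog_arm(increments=[[[-0.008,0.029,0,0,0,0,255],[-0.012,0.029,0,0,0,0,255],[-0.016,0.026,0,0,0,0,255]]])

```text
clock: 19.45
tcp_pos: [0.6507, -0.1286, 0.1879]
orientation: [-0.001, 0.706, 0.708, 0.001]
wrist_force: [-5.1, 4.8, 7.8]
finger_gap: 0.0192
grip_force: 30.7
```

```bash
cat > d.py <<'E'
from wind import *
from scipy.optimize import least_squares
D=[(.566,-.1651,-4.2,-6.0),(.5708,-.15,-6,-4.4),(.5852,-.1318,-6.6,-2.6),(.6058,-.1212,-7.3,.6),(.6291,-.12,-6.5,2.6),(.6507,-.1286,-5.1,4.8)]
D+=eval(sys.argv[1]) if len(sys.argv)>1 else []
P=np.array(D)[:,:2]; A=least_squares(lambda a:np.hypot(*(P-a).T)-.055,[.62,-.175]).x; print(A)
for p in D: ft(A,p[:2],p[2:])
E
python3 d.py
```

```text
[ 0.6201672  -0.17428977]
phi 170.37113496937397 drive 6.617986306573903 radial 3.137237199511745
phi 153.8017817227999 drive 6.5968649379432875 radial 3.4411296096680988
phi 129.4528717852308 drive 6.748326265251409 radial 2.1863422919840296
phi 105.14272977718134 drive 6.889795340372636 radial 2.486105421694648
phi 80.65631702267387 drive 6.8358854638158855 radial 1.510188705291718
phi 56.24664532494957 drive 6.907299909712707 radial 1.1572415293631746
```

>>> jog_arm(increments=[[[-0.019,0.024,0,0,0,0,255],[-0.023,0.021,0,0,0,0,255]]])

```text
clock: 19.65
tcp_pos: [0.6622, -0.1389, 0.1879]
orientation: [-0.001, 0.706, 0.708, 0.001]
wrist_force: [-4.4, 4.1, 8.0]
finger_gap: 0.0186
grip_force: 30.7
```

>>> jog_arm(increments=[[[-0.025,0.017,0,0,0,0,255],[-0.027,0.014,0,0,0,0,255]]])

```text
clock: 19.85
tcp_pos: [0.6702, -0.1515, 0.1879]
orientation: [-0.001, 0.706, 0.708, 0.001]
wrist_force: [-4.0, 6.3, 7.6]
finger_gap: 0.0188
grip_force: 30.7
```

>>> jog_arm(increments=[[[-0.029,0.01,0,0,0,0,255],[-0.03,0.006,0,0,0,0,255]]])

```text
clock: 20.05
tcp_pos: [0.6745, -0.1658, 0.1879]
orientation: [-0.001, 0.706, 0.708, 0.002]
wrist_force: [-2.7, 8.3, 7.1]
finger_gap: 0.0191
grip_force: 30.7
```

```bash
python3 d.py "[(.6622,-.1389,-4.4,4.1),(.6702,-.1515,-4,6.3),(.6745,-.1658,-2.7,8.3)]"|tail -4
```

```text
phi 56.24115315755507 drive 6.907410806990532 radial 1.1565794151161426
phi 40.09508830686186 drive 5.9702595636602585 radial -0.725259086480972
phi 24.4928667344335 drive 7.391401024852689 radial -1.0281978845565707
phi 8.889001120468143 drive 8.617519204305292 radial -1.3850497331971514
```

>>> jog_arm(increments=[[[-0.031,0.001,0,0,0,0,255],[-0.031,-0.002,0,0,0,0,255]]])

```text
clock: 20.25
tcp_pos: [0.6747, -0.181, 0.188]
orientation: [-0.001, 0.706, 0.708, 0.003]
wrist_force: [-2.0, 8.8, 6.5]
finger_gap: 0.0193
grip_force: 30.6
```

>>> jog_arm(increments=[[[-0.03,-0.007,0,0,0,0,255],[-0.028,-0.011,0,0,0,0,255]]])

```text
clock: 20.45
tcp_pos: [0.671, -0.1953, 0.188]
orientation: [-0.0, 0.706, 0.708, 0.003]
wrist_force: [1.2, 9.4, 5.9]
finger_gap: 0.0193
grip_force: 30.5
```

```bash
python3 -c "
from h import *
s=env.get_state();print(s['tcp_pos'],s['wrist_force'])"
```

```text
[ 0.67095957 -0.19533374  0.1879673 ] [1.20665622 9.42372572 5.9323991 ]
```

```bash
python3 d.py "[(.6622,-.1389,-4.4,4.1),(.6702,-.1515,-4,6.3),(.6745,-.1658,-2.7,8.3),(.6747,-.181,-2,8.8),(.671,-.1953,1.2,9.4)]"|tail -3;python3 -c "
from wind import *
rows([.6203,-.1745],[.671,-.1953],8,5)"
```

```text
phi 8.888162897440973 drive 8.617498940449416 radial -1.3851758052150702
phi -7.002550869053372 drive 8.490531314172861 radial -3.0579205357644748
phi -22.439806406129364 drive 9.146297109652062 radial -2.4789613111080127
[-0.028, -0.013, 0, 0, 0, 0, 255],[-0.025, -0.017, 0, 0, 0, 0, 255],[-0.023, -0.021, 0, 0, 0, 0, 255],[-0.019, -0.023, 0, 0, 0, 0, 255],[-0.017, -0.027, 0, 0, 0, 0, 255],
 -22.306205054907622 297.69379494509235 [ 0.64575 -0.2233 ]
```

>>> jog_arm(increments=[[[-0.028,-0.013,0,0,0,0,255]]])

```text
clock: 20.55
tcp_pos: [0.6677, -0.202, 0.1879]
orientation: [-0.0, 0.706, 0.708, 0.003]
wrist_force: [1.1, 11.7, 5.5]
finger_gap: 0.0191
grip_force: 30.6
```

>>> jog_arm(increments=[[[-0.025,-0.017,0,0,0,0,255]]])

```text
clock: 20.65
tcp_pos: [0.6636, -0.2081, 0.1879]
orientation: [-0.0, 0.706, 0.708, 0.004]
wrist_force: [2.7, 11.6, 6.9]
finger_gap: 0.0192
grip_force: 30.6
```

>>> jog_arm(increments=[[[-0.023,-0.021,0,0,0,0,255]]])

```text
clock: 20.75
tcp_pos: [0.6587, -0.2137, 0.1879]
orientation: [-0.0, 0.706, 0.708, 0.004]
wrist_force: [3.1, 12.8, 6.0]
finger_gap: 0.0189
grip_force: 30.5
```

```bash
python3 d.py "[(.6622,-.1389,-4.4,4.1),(.6702,-.1515,-4,6.3),(.6745,-.1658,-2.7,8.3),(.6747,-.181,-2,8.8),(.671,-.1953,1.2,9.4),(.6677,-.202,1.1,11.7),(.6636,-.2081,2.7,11.6),(.6587,-.2137,3.1,12.8)]" > o; cat o|tail -3
python3 - <<'E'
import numpy as np
L=[l.split() for l in open('o') if l.startswith('phi')]
ph=np.array([float(l[1]) for l in L]);d=np.array([float(l[3]) for l in L])
from scipy.optimize import least_squares
f=lambda v:v[0]+np.radians(np.maximum(v[1]-ph,0))*3-d
q=least_squares(f,[6.8,35]);print(q.x,q.fun,np.sqrt(np.diag(np.linalg.inv(q.jac.T@q.jac)))*np.std(q.fun))
g=lambda v:v[0]+np.radians(np.maximum(v[1]-ph,0))*v[2]-d
print(least_squares(g,[6.8,35,3]).x)
E
python3 -c "
from wind import *
rows([.6203,-.1745],[.6587,-.2137],4,4)"
```

```text
phi -30.211006779887764 drive 10.664388962278695 radial -4.936679862136932
phi -37.870965532516024 drive 10.814475329432346 radial -4.989701729472331
phi -45.61948766443212 drive 11.168182614991151 radial -6.980092913293447
[ 6.65306499 38.14587739] [ 0.03330238  0.05435566 -0.09616526 -0.23727275 -0.18279351 -0.25394507
  0.68251861 -0.02513511 -0.43433188  0.52437748  0.67760644 -0.43216588
 -0.18117775 -0.12917336] [0.13526314 3.65338847]
[ 6.65306498 37.51030872  3.03585458]
[-0.011, -0.011, 0, 0, 0, 0, 255],[-0.009, -0.012, 0, 0, 0, 0, 255],[-0.009, -0.013, 0, 0, 0, 0, 255],[-0.008, -0.013, 0, 0, 0, 0, 255],
 -45.59065721464669 298.4093427853533 [ 0.64645 -0.22295]
```

The fit puts contact at 38°±4°, and the plunger height seen by camera agrees at about 40°, so the target is -52°. I add about 6°, hold, release and lift clear.

>>> jog_arm(increments=[[[-0.011,-0.012,0,0,0,0,255],[-0.005,-0.007,0,0,0,0,255],[0,0,0,0,0,0,255],[0,0,0,0,0,0,255]]])

```text
clock: 21.15
tcp_pos: [0.6539, -0.2178, 0.1879]
orientation: [0.0, 0.706, 0.708, 0.003]
wrist_force: [3.4, 8.7, 5.5]
finger_gap: 0.0193
grip_force: 30.5
```

>>> jog_arm(increments=[[[0,0,0,0,0,0,150],[0,0,0,0,0,0,60],[0,0,0,0,0,0,0],[0,0,0,0,0,0,0],[0,0,0,0,0,0,0],[0,0,-0.06,0,0,0,0],[0,0,-0.12,0,0,0,0],[0,0,-0.16,0,0,0,0],[0,0,-0.12,0,0,0,0],[0,0,0,0,0,0,0],[0,0,0,0,0,0,0],[0,0,0,0,0,0,0]]])

```text
clock: 22.35
tcp_pos: [0.6515, -0.2213, 0.2998]
orientation: [-0.001, 0.707, 0.707, -0.0]
wrist_force: [0.0, 0.3, -0.2]
finger_gap: 0.0854
grip_force: 0.0
```

```bash
python3 look.py w7.png crank_grip crank_axis push_plate
python3 - <<'E'
from h import *
for z in (0,):
  c=cam('wrist')
  for t in('crank_grip','crank_axis'):
    for l in spotter.landmark_of(t,'wrist')[:1]:print(t,at_z(c,l['uv'],.198))
E
```

```text
[ 0.6514 -0.2212  0.2995] [-0.0013  0.707   0.7073 -0.0005] [-0.4439  0.5635  0.5956  1.6056 -0.0001  1.1265]
crank_grip [278.7 207.9] 0.89 [ 0.6528 -0.2192  0.198 ]
 cut 0.93 212 294 120 225 253.25228681026852 166.96105045736206
crank_axis [227.7 147.4] 0.89 [ 0.6181 -0.1766  0.198 ]
 cut 0.59 138 333 0 225 242.75620563562057 112.43798666379867
 cut 0.89 205 276 0 109 241.9540500736377 52.213696612665686
crank_grip [ 0.65374959 -0.21876914  0.198     ]
```

```bash
python3 -c "
from workcell import ticket
print(ticket.hand_in())"
```

```text
the job is handed in; nothing more can be done
None
```

The job is handed in at about 22 s on the clock, but the hand-in returned no verdict. I placed the cell in the nest, pushed the carriage to its stop (22 N felt), wound the crank about 90° past the estimated contact and let go. That puts the foot load at an estimated 80 N, judged from the turning force at the sleeve.

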